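Dial the last number of the sample case's lock, draw the shackle and present it

TASK

The combination lock on the grey sample case is dialled in except for its last number: turn the dial clockwise, feeling the notch clicks, until its long mark clicks home at the black pointer fixed on the lock plate, and do not let it run on to the next click. Then pull the shackle straight up out of the lock and present it: finish while holding it upright and still about 15 cm above the place where it sat. Leave everything else standing where it is.

Things in the scene. Friction and masses are not known exactly. Their poses are not given: they have to be found in the camera images.
- case: Grey steel sample case, immovable, 106 mm high; origin on the bench under its lock, reaching x -120 (front, robot side) to +250, y +-150 mm. On its top an aluminium lock plate (top 106 mm above the bench) with the dial at x -45, y 0 and the shackle's legs in holes at x +23 and +71, y 0. Behind is the lid (x 88 to 250), its hasp strap pinned by the shackle's far leg.
- dial (a joint): Dial angle in rad, growing clockwise seen from above; 0 = long mark at the pointer. Clicks every 30 degrees (0.524), settles into the nearest notch when let go, takes about 0.12 N m to turn. Starts in a notch 2 to 5 clicks anticlockwise (-1.05 to -2.62). Only within 0.09 of 0 is the shackle free. The combination is lost if it goes past +0.4 (towards the next click) or back below -2.95.
- dial_knob (a point): On the dial's upright axis, 26 mm above the lock plate, a good height to grip its twelve-sided steel knob: 42 mm across flats, 3 to 36 mm above the plate, flats facing the long mark and every 30 degrees from it. Under it a black skirt (70 mm diameter, 3 mm thick) turns too, with 12 white ticks; the long mark is the wide one, from knob to rim. The shackle's near leg is 62 mm clear of the axis.
- shackle_bow (a point): Middle of the bow of the loose U-shaped steel shackle (0.18 to 0.29 kg, 12 mm bar); seated it is 50 mm above the lock plate. Site x runs along the bow (the case's x), z up. Legs 48 mm apart reach 84 mm below it, 34 mm inside the lock (15 mm holes). A black sleeve on the bow (28 long, 15 across y, 16 mm high) is gripped across y from above. Unlocked, it slides straight up; 40 mm frees it.
- lock_seat (a point): Point fixed on the top of the lock plate, midway between the shackle's two holes, straight below the seated bow.
- timer: White bench timer 52 x 60 x 18 mm lying on the case's top to the left (+y) of the lock; origin at its underside. Leave alone.
- dropper_a: Amber dropper bottle, 28 mm diameter, 62 mm high, standing on the case's top to the right (-y) of the lock; origin at its underside. Leave alone.
- slide_box: Grey slide box 82 x 100 x 30 mm on the case's lid; origin at its underside. Leave alone.
- petri: Closed culture dish, 92 mm diameter, 15 mm high, on the case's lid; origin at its underside. Leave alone.
- card_rack: White open rack of upright test cards, 90 x 130 x 56 mm, on the bench right of the case; origin at its underside. Leave alone.
- specimen_jar: Specimen jar with a white cap, 60 mm diameter, 75 mm high, on the bench left of the case's front; origin at its underside. Leave alone.
- tube_rack: Grey rack with capped sample tubes, 210 x 55 x 90 mm, on the bench left of the case; origin at its underside. Leave alone.
- pointer (a point): Tip of the fixed black pointer on the lock plate, 37 mm from the dial's axis on its far (+x) side, towards the shackle; with the dial at 0 the long mark points at it.
Not all that is in view belongs to the job. What is meant by the part that bears shackle_bow is not purple, red or yellow, and is the smaller of those in its own colour.

How it is judged:
By the outcome, as a careful person would: the job done as asked, in the order asked, and still so for the second after the job is handed in, while the arm keeps its last pose, push and grip.
It also fails if it takes over 51 s, if anything falls off the work surface, if the arm or the gripper's body presses on something with over 40 N, if the wrist force passes 120 N, or if a joint passes its speed limit or range.

ROBOT

A 6-joint arm with a two-finger parallel gripper is mounted at the origin on the work surface. World frame = base frame: x ahead of the robot, y to its left, z up, the work surface at z = 0. Lengths are in mm, angles in rad, forces in N, time in s.
With the tool pointing down it reaches from about 275 to 850 mm from the base axis. Payload 19 kg.
Tool frame: the origin (TCP) lies at the very end of the fingers, on their centre line; the grasp point (between the pads) lies 19 mm behind it (ctrl.tcp_to_grasp is the distance from the TCP to the grasp point, in mm); x points along the fingers, y is the direction in which the jaws open and shut, and the axes are right-handed (so a half turn about x gives the same grasp; the last joint's range is limited). The gripper opens to 85 mm and grips with 20 to 120 N. Pads are 22 mm wide; open, the fingers measure 114 mm over their backs; the gripper's body (76 mm by 85 mm) begins 54 mm behind the grasp point. The pads swing forward as they close: fully open they stand 13 mm farther back than shut.
Start: joints at [1.102, 0.15, 1.437, -0, 1.554, -0.134], TCP at [188.935, 543.038, 206.067] pointing down, gripper open.
Joint ranges: [-2.8, 2.8], [-0.68, 2.1], [0.12, 2.68], [-1.39, 4.53], [0.16, 2.79], [-2.81, 2.81]. Speed limits (rad/s): [1.89, 1.89, 2.22, 3.01, 3.01, 3.01].

INTERFACE

Orientations are given as a unit quaternion [w, x, y, z].
In Python, from station import ctrl, grab_frame, camera_params, finder gives the robot as it stands.
- The arm moves only by the tool servo_tool, never from a script. Its argument "steps" is a list that holds one entry, the list of rows, each a list of 5 numbers: the closure, from 0 (fully open) to 1 (shut), then the shift along the tool's x, y, z in cm, then the turn about the tool's x in rad. A call has 1 to 12 rows; each row is the pose to reach, as a shift and turn from the pose commanded when the call began, along the tool's axes at that moment; what a row does not reach only later rows make up. A row lasts 1/8 s, in which the tool goes at most 62.5 mm and 10.7 degrees, less where a joint would pass 70% of its speed; a pose out of reach is approached as far as the arm can. A call with a gripper value outside its range is refused whole. The fingers move at their own pace and stop on an object; "squeeze" is the grip in N (left out, the last holds). Time passes only in rows, so rows that repeat a pose let the fingers close. It gives the time, the measured TCP pose, the force and the opening at its end, in the units of the state.
- ctrl.get_obs(): the state, without advancing time (a new reading comes with each control period).
- grab_frame(name): name is "scene" or "top" or "wrist"; returns the picture (480x640x3 uint8, blue, green, red); there is no depth.
- camera_params(name): a dict with "vfov" (degrees; the focal length in pixels is half the picture's height over the tangent of half this angle, whatever the lens; pixels are square), "cx", "cy" (the principal point, pixels), "view" (4x4, takes a point from world to camera coordinates); the wrist camera has in their place "mount" (4x4, takes a point from camera to tool coordinates, whose origin is the TCP and whose axes are the tool frame's). Camera axes: x right, y down, z forward; pixel columns grow to the right and rows downward; lengths in mm; the calibration is good to about 2 mm. A picture is of the moment at which its call begins: read the wrist's pose just before it. camera_params takes no time and is no camera call.
- ctrl.finish_job(): hands the job in, once; it reports no verdict.
Trained networks look in the newest picture that a camera, given by its name, has taken for a name from the list of things; names that differ only in an ending like _2 or _b are one class to them, and where a whole thing is asked for, a point or a joint stands for the part that bears it (a point fixed in the world has none). Each returns a list of dicts, best first, with "score" (0 to 1); they miss things now and then, are a little off and sometimes report something else, mostly with a low value. They report only what shows in the picture. A call takes as long as a camera call. They do not tell look-alikes from the thing itself.
- finder.cut_out(camera, thing): "region" (480x640 bool, what is visible of it) and "point" ([column, row] in pixels, amid what is visible of it).
The state is a dict: "t": time; "joint_positions": joint angles; "qd": joint speeds; "joint_torque": joint torques, N m; "position": TCP position; "orientation": TCP orientation; "contact_force": force on the tool from outside, world axes, zero at the start; "wrist_torque": the same for the moment, N m; "width": finger opening in mm.
Only numpy, scipy, OpenCV 4.12 (cv2) and the standard library are available. Lean on these libraries where they do the work, as an engineer would, in place of code of your own. Each camera call takes 0.05 s, during which the arm holds its last target.

## Working session

There is one attempt and no reset: what is moved stays moved. The work goes in short steps, Python scripts to look and compute and a tool call to move; the robot and the scene stay as the last step left them, time stands still between calls to the robot, and variables do not carry over. Pictures are saved under pics/ and viewed, and the job is handed in when it is done.

Besides the shell and the picture viewer there is one more tool, called as name(argument=value, ...), one argument or row to a line, values as JSON. servo_tool: Moves the arm, as the interface text tells. Its arguments: {"type":"object","properties":{"steps":{"type":"array"},"squeeze":{"type":"number"}},"required":["steps"]}

```bash
ls; mkdir -p pics; python3 - <<'E'
from station import ctrl, grab_frame, camera_params, finder
import cv2,numpy as np
o=ctrl.get_obs(); print(o['t'],o['position'],o['orientation'],o['width'],ctrl.tcp_to_grasp)
for n in ['scene','top','wrist']:
    cv2.imwrite(f'pics/{n}0.png',grab_frame(n)); p=camera_params(n); print(n,p)
E
```

```text
pics
0.0 [188.81408754 542.83179366 205.48718614] [ 0.69709248  0.11740315  0.6973567  -0.11820408] 85.3022649490838 18.700000000000003
scene {'vfov': 42.49497675168425, 'cx': 314.74173418524816, 'cy': 233.44383331462947, 'view': array([[-7.22960490e-01,  6.90658210e-01,  1.78708116e-02,
         4.06977867e+02],
       [ 5.11672282e-01,  5.52625819e-01, -6.57872465e-01,
        -2.00817812e+02],
       [-4.64240891e-01, -4.66471801e-01, -7.52917296e-01,
         1.66434820e+03],
       [ 0.00000000e+00,  0.00000000e+00,  0.00000000e+00,
         1.00000000e+00]])}
top {'vfov': 48.19477132386385, 'cx': 317.6487983784559, 'cy': 247.3591079587087, 'view': array([[ 8.95674298e-03, -9.99800677e-01,  1.78432649e-02,
        -2.25444054e+00],
       [-9.95975447e-01, -1.05109848e-02, -8.90080191e-02,
         5.74373700e+02],
       [ 8.91778280e-02, -1.69742318e-02, -9.95871071e-01,
         1.49719373e+03],
       [ 0.00000000e+00,  0.00000000e+00,  0.00000000e+00,
         1.00000000e+00]])}
wrist {'vfov': 62.056628998979065, 'cx': 322.06329251140045, 'cy': 228.44202984006265, 'mount': array([[ 7.55695123e-04, -2.66685938e-01,  9.63783191e-01,
        -1.67816978e+02],
       [ 9.99999462e-01,  8.86420282e-04, -5.38812980e-04,
         8.58048738e-01],
       [-7.10623123e-04,  9.63783080e-01,  2.66686464e-01,
        -6.72593640e+01],
       [ 0.00000000e+00,  0.00000000e+00,  0.00000000e+00,
         1.00000000e+00]])}
```

View pics/scene0.png

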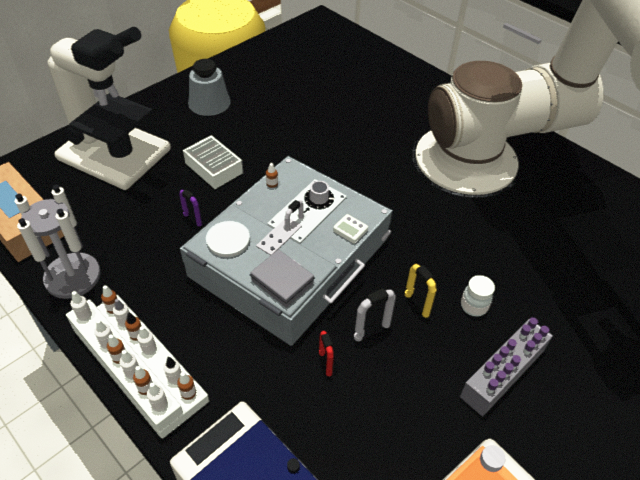

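View pics/top0.png

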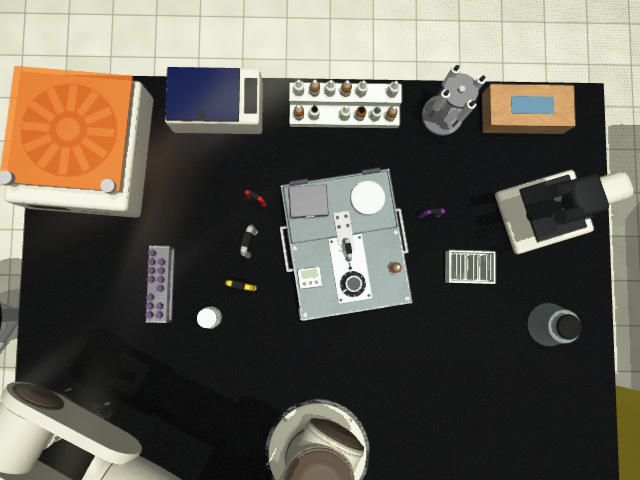

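View pics/wrist0.png

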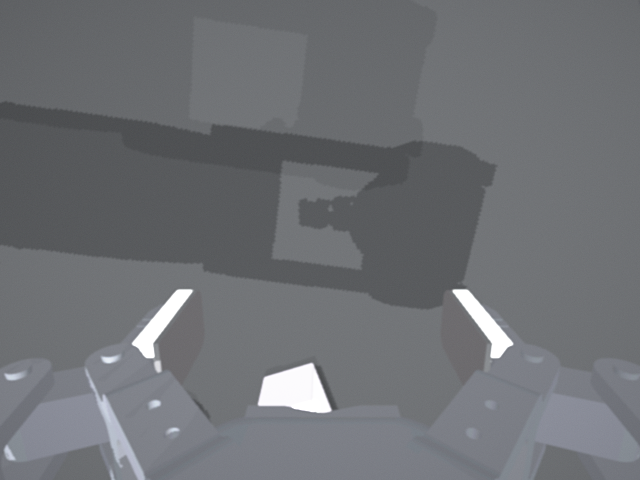

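The two grey U-shapes are the seated shackle at scene (293,212) / top (347,249) and a larger one on the bench at scene (376,313). The purple (190,207), red (326,353) and yellow (421,289) ones are ruled out by colour. I choose the smaller grey one, seated in the lock. Next I'll measure it and take the close crop.

```bash
cat > h.py <<'E'
from station import ctrl, grab_frame, camera_params, finder
import cv2,numpy as np
from scipy.spatial.transform import Rotation as R
def f(p): return 240/np.tan(np.radians(p['vfov']/2))
def camT(n,obs=None):
    p=camera_params(n)
    if 'view' in p: return p,np.linalg.inv(p['view'])
    q=obs['orientation']; T=np.eye(4); T[:3,:3]=R.from_quat([q[1],q[2],q[3],q[0]]).as_matrix(); T[:3,3]=obs['position']
    return p,T@p['mount']
def ray(n,uv,z,obs=None):
    p,T=camT(n,obs); d=T[:3,:3]@np.array([(uv[0]-p['cx'])/f(p),(uv[1]-p['cy'])/f(p),1]); c=T[:3,3]
    return c+d*(z-c[2])/d[2]
def proj(n,X,obs=None):
    p,T=camT(n,obs); c=np.linalg.inv(T)@np.append(X,1); return np.array([c[0]/c[2]*f(p)+p['cx'],c[1]/c[2]*f(p)+p['cy']])
E
python3 - <<'E'
from h import *
im={n:grab_frame(n) for n in ['top','scene']}
zs={'dial':109,'shackle_bow':156,'timer':124,'dropper_a':168,'case':106,'dial_knob':140}
for n in ['top','scene']:
    for t in (['dial_knob','shackle_bow','timer','dropper_a','case'] if n=='top' else ['shackle_bow','dial_knob']):
        for r in finder.cut_out(n,t)[:3]:
            print(n,t,round(r['score'],2),np.round(r['point'],1),r['region'].sum(),np.round(ray(n,r['point'],zs[t]),1))
            if t=='case': print(cv2.minAreaRect(np.argwhere(r['region'])[:,::-1].astype(np.float32)))
cv2.imwrite('pics/topc.png',cv2.resize(im['top'][220:310,290:410],None,fx=6,fy=6,interpolation=cv2.INTER_CUBIC))
cv2.imwrite('pics/scec.png',cv2.resize(im['scene'][160:270,240:370],None,fx=5,fy=5,interpolation=cv2.INTER_CUBIC))
E
```

```text
top dial_knob 0.82 [352.7 285.8] 510 [464.4 -87.1 140. ]
top dial_knob 0.68 [306.2 203.8] 1193 [679.3  36.6 140. ]
top shackle_bow 0.76 [240.3 285.6] 172 [461.9 203.6 156. ]
top shackle_bow 0.55 [246.5 238. ] 268 [585.1 190.2 156. ]
top shackle_bow 0.51 [433.7 211.6] 120 [ 660.  -297.6  156. ]
top timer 0.76 [309.7 278.3] 446 [483.3  25.3 124. ]
top dropper_a 0.2 [345.8 253.8] 12135 [545.8 -66.8 168. ]
top case 0.9 [345.2 249.4] 13249 [562.4 -69.4 106. ]
((343.8121337890625, 243.4234619140625), (140.29800415039062, 124.9041976928711), 81.19320678710938)
top case 0.38 [367.8 195.9] 926 [ 708.9 -130.2  106. ]
((367.0000305175781, 197.50001525878906), (33.23401641845703, 33.23401641845703), 45.0)
scene shackle_bow 0.95 [327.3 347.6] 411 [748.6 222.6 156. ]
scene shackle_bow 0.81 [186.1 205.2] 338 [ 725.4 -231.7  156. ]
scene shackle_bow 0.69 [424.4 283.6] 706 [512.5 249.9 156. ]
scene dial_knob 0.59 [318.5 196.2] 632 [487.6 -70.5 140. ]
```

View pics/topc.png

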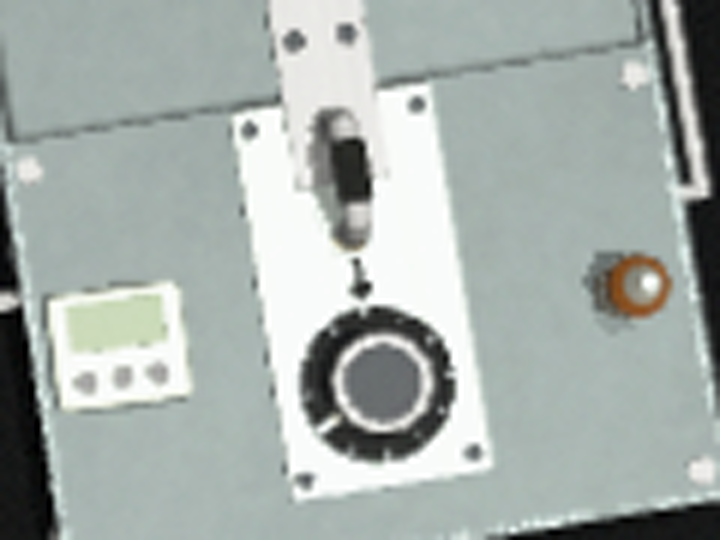

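View pics/scec.png

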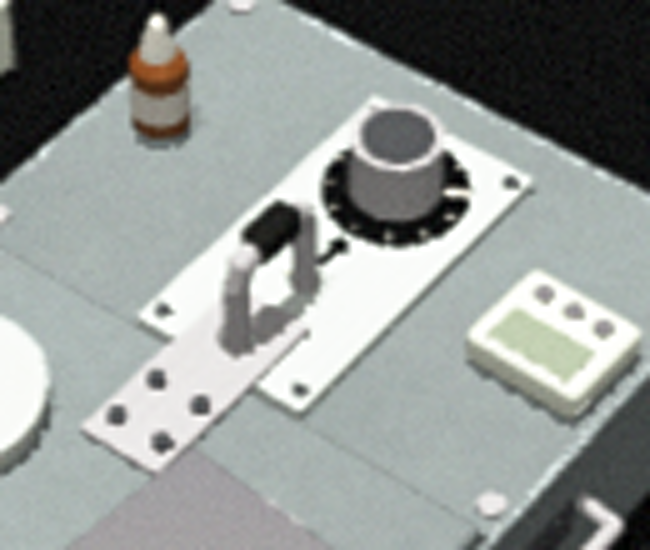

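```bash
python3 - <<'E'
from h import *
o=ctrl.get_obs(); q=o['orientation']; M=R.from_quat([q[1],q[2],q[3],q[0]]).as_matrix(); print(np.round(M,3), o['joint_positions'])
g=lambda u,v,z: ray('top',(u/6+290,v/6+220),z)[:2]
C=[g(*c,106) for c in [(236,117),(437,87),(492,465),(297,500)]]
print(np.round(C,1), [np.linalg.norm(C[i]-C[i-1]) for i in range(4)])
e=(C[0]+C[1]-C[2]-C[3])/2; print('yaw',np.arctan2(e[1],e[0]))
d=g(379,385,109); print('dial',d); print('ptr',g(361,292,107)-d); print('mark',g(326,426,109)-d)
print('knobtop',g(382,382,142)); print('bow',g(350,168,162))
for uv in [(318.5,187)]: print(ray('scene',uv,142)[:2])
print('scene knobtop',ray('scene',(240+399/5,160+135/5),142), 'bow', ray('scene',(240+272/5,160+225/5),164))
E
```

```text
[[-0.     0.329  0.944]
 [-0.     0.944 -0.329]
 [-1.    -0.    -0.   ]] [ 1.10199012e+00  1.50494089e-01  1.43739548e+00  3.06129210e-06
  1.55378814e+00 -1.33988284e-01]
[[ 588.7  -26.6]
 [ 603.3 -116.9]
 [ 434.3 -141.6]
 [ 418.   -54.9]] [np.float64(173.0310231243504), np.float64(91.47530648707715), np.float64(170.7927235395038), np.float64(88.27777014110313)]
yaw 0.15496520340173062
dial [469.28550311 -90.91307348]
ptr [41.40597197  8.00682226]
mark [-18.39186611  23.51542413]
knobtop [469.89135973 -89.44894229]
bow [561.33110167 -73.67492202]
[468.94088944 -89.88106117]
scene knobtop [466.79947067 -87.90840521 142.        ] bow [560.29893065 -69.66433879 164.        ]
```

servo_tool(
  steps=[
    [[0,-1,-2.5,2.4,0],[0,-2,-7.5,7,0],[0,-4.5,-13,12,0],[0,-4.5,-18,17,0],[0,-4.5,-23,21.5,0],[0,-4.5,-28,26.2,0],[0,-4.5,-33,30.9,0],[0,-4.5,-38,35.6,0],[0,-4.5,-43,40.2,0],[0,-4.5,-47.5,44.5,0],[0,-4.5,-50,46.8,0],[0,-4.5,-50.5,47.3,0]],
  ],
  squeeze=60,
)

```text
t: 2.1
position: [470.2, -92.1, 250.9]
orientation: [0.697, 0.118, 0.697, -0.119]
contact_force: [-0.0, 0.5, 0.3]
width: 85.5
```

```bash
python3 - <<'E'
from h import *
o=ctrl.get_obs(); im=grab_frame('wrist'); print(o['position'],o['joint_positions'])
np.save('pics/w1.npy',im); import pickle; pickle.dump({k:np.array(v) for k,v in o.items()},open('w1.pkl','wb'))
cv2.imwrite('pics/w1.png',im)
print(proj('wrist',[469,-90,106],o))
E
```

```text
[470.24080464 -92.09868606 250.89923734] [-3.54165496e-01 -6.26565703e-02  1.56995894e+00 -2.86826765e-04
  1.63451467e+00 -1.58804237e+00]
[323.24261037 202.99374469]
```

View pics/w1.png

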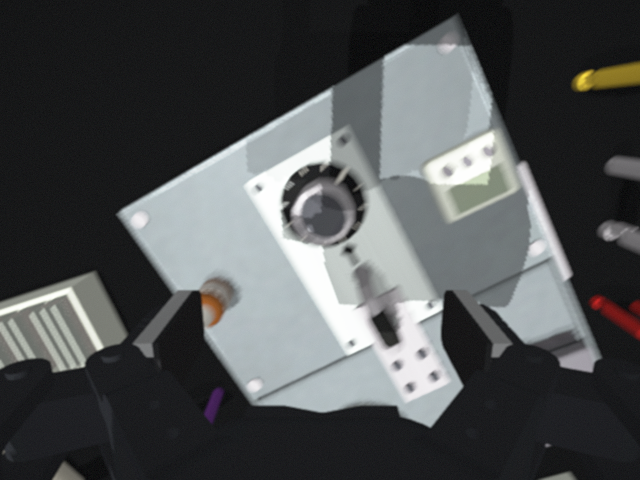

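The wrist picture shows the dial at about (323,203), the long mark towards (342,173), the pointer at (348,248) and the shackle sleeve at (383,322). I'll zoom in for exact values.

```bash
python3 - <<'E'
from h import *
im=np.load('pics/w1.npy')
cv2.imwrite('pics/w1c.png',cv2.resize(im[120:360,230:460],None,fx=2.6,fy=2.5,interpolation=cv2.INTER_CUBIC)) if 0 else cv2.imwrite('pics/w1c.png',cv2.resize(im[150:265,260:390],None,fx=6,fy=5.2)) if 0 else cv2.imwrite('pics/w1c.png',cv2.resize(im[150:265,260:390],None,fx=5,fy=5,interpolation=cv2.INTER_CUBIC))
E
```

```text
(no output)
```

View pics/w1c.png

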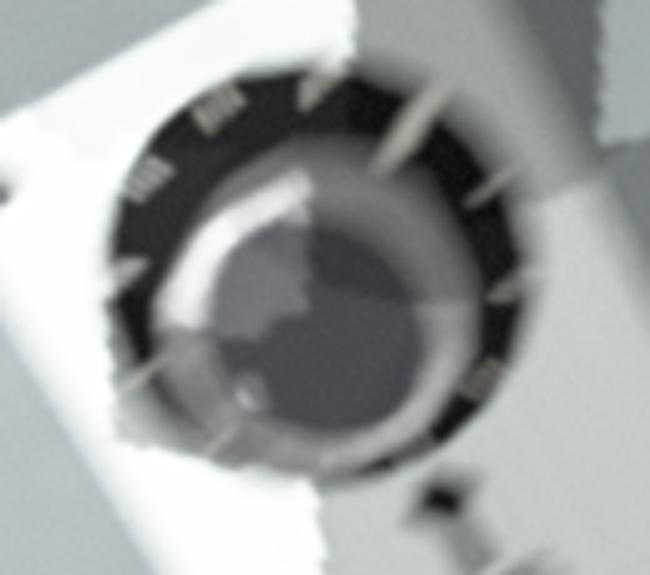

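```bash
python3 - <<'E'
from h import *
import pickle; o=pickle.load(open('w1.pkl','rb'))
c=lambda u,v,z: ray('wrist',(u/5+260,v/5+150),z,o)[:2]
d=c(316,275,109); print('skirt c',d,'knobtop',c(317,320,142))
for n,uv in dict(markin=(375,170),markout=(442,88),ptr=(443,500)).items():
    v=c(*uv,109 if n!='ptr' else 107)-d; print(n,v,np.linalg.norm(v),np.degrees(np.arctan2(v[1],v[0])))
# plate corners: in full picture
P=[ray('wrist',uv,106,o)[:2] for uv in [(246,186),(347,127),(443,301),(338,358)]]
print(np.round(P,1)); 
for i in range(4): e=P[i]-P[i-1]; print(np.linalg.norm(e), np.degrees(np.arctan2(e[1],e[0])))
# case front corners
A=ray('wrist',(120,214),106,o);B=ray('wrist',(459,14),106,o);e=B-A;print(A,B,np.linalg.norm(e),np.degrees(np.arctan2(e[1],e[0]))-90)
s=ray('wrist',(383,320),164,o); print('bow',s)
w=0.16
for X in [(0,0,106),(92,0,164)]: pass
E
```

```text
skirt c [469.92580515 -90.36427626] knobtop [469.46034837 -90.1108857 ]
markin [-12.77783206  14.21903186] 19.11684752081869 131.94422441438553
markout [-21.4414996   28.09953737] 35.34574805086626 127.34563242417755
ptr [42.99356733  7.14862695] 43.58382382370344 9.440319895528129
[[ 435.9 -143.1]
 [ 419.4  -53.6]
 [ 583.6  -21.4]
 [ 606.7 -124. ]]
171.77986496278632 -173.6215064339348
91.05500943464561 100.492878769527
167.3260824696178 11.09654014492043
105.21957874447403 -77.31736091560958
[ 423.5493039  -247.55269891  106.        ] [371.90153147  45.60987172 106.        ] 297.6773172696714 9.991527308667358
bow [551.10880631 -73.98388911 164.        ]
```

servo_tool(
  steps=[
    [[0,2,0.15,-0.1,0.01],[0,5,0.15,-0.1,0.01],[0,8,0.15,-0.1,0.01],[0,9,0.15,-0.1,0.01],[0,9,0.15,-0.1,0.01]],
  ],
)

```text
t: 2.78
position: [469.3, -87.6, 161.4]
orientation: [0.697, 0.121, 0.697, -0.121]
contact_force: [0.5, 0.7, 0.9]
width: 85.4
```

```bash
python3 - <<'E'
from h import *
o=ctrl.get_obs(); print(o['t'],o['position'],o['orientation'],o['contact_force'])
q=o['orientation'];M=R.from_quat([q[1],q[2],q[3],q[0]]).as_matrix(); print(np.arctan2(M[1,1],M[0,1]))
d=np.array([469.5,-90.2,112])-o['position']; print('tool delta cm',M.T@d/10)
im=grab_frame('wrist'); cv2.imwrite('pics/w2.png',im)
E
```

```text
2.775 [469.28100969 -87.55699748 161.36714246] [ 0.69652623  0.12124674  0.69673155 -0.12130783] [0.53586621 0.71008528 0.8587674 ]
1.2260679749644716
tool delta cm [ 4.93671676 -0.24068411  0.11126767]
```

View pics/w2.png

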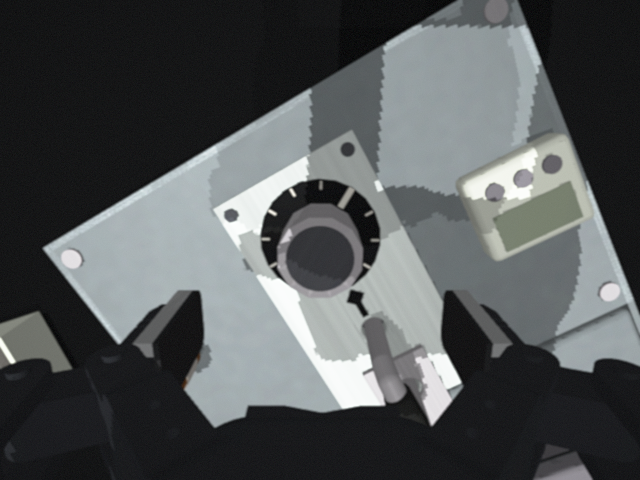

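```bash
python3 - <<'E'
from h import *
o=ctrl.get_obs(); im=grab_frame('wrist'); print(o['position'],o['qd'].round(3) if hasattr(o['qd'],'round') else o['qd'])
import pickle; pickle.dump({k:np.array(v) for k,v in o.items()},open('w3.pkl','wb'))
cv2.imwrite('pics/w3c.png',cv2.resize(im[165:325,240:440],None,fx=4,fy=3.75) if 0 else cv2.resize(im[165:315,240:440],None,fx=4,fy=4,interpolation=cv2.INTER_CUBIC))
E
```

```text
[469.61020379 -87.66712625 162.02136525] [ 0.    -0.006 -0.011 -0.001  0.001 -0.   ]
```

View pics/w3c.png

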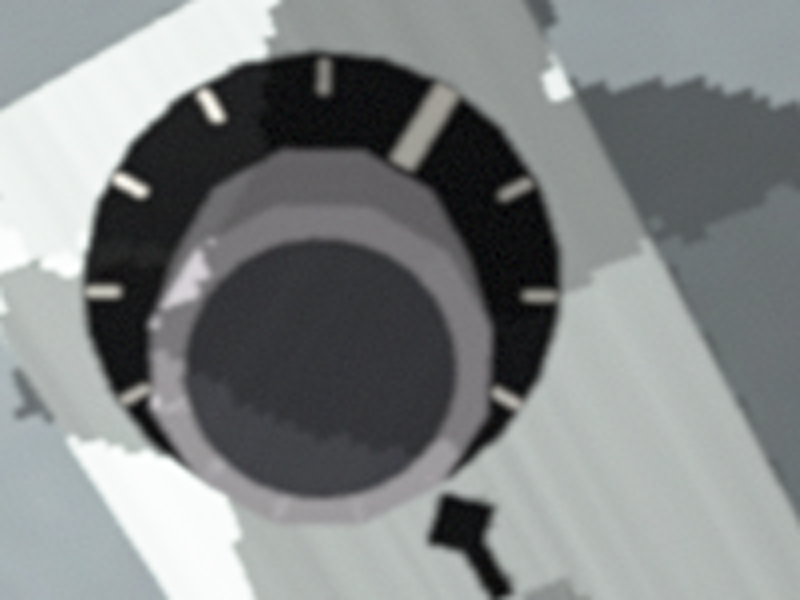

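```bash
python3 - <<'E'
from h import *
import pickle; o=pickle.load(open('w3.pkl','rb'))
c=lambda u,v,z: ray('wrist',(u/4+240,v/4+165),z,o)[:2]
d=c(322,293,109); k=c(321,364,142); print('skirt',d,'knob',k)
for n,uv,z in [('mark',(445,90),109),('markin',(404,163),109),('L',(104,291),109),('Rr',(540,295),109),('ptr',(462,498),106.5)]:
    v=c(*uv,z)-d; print(n,np.linalg.norm(v),np.degrees(np.arctan2(v[1],v[0])))
o=ctrl.get_obs(); q=o['orientation'];M=R.from_quat([q[1],q[2],q[3],q[0]]).as_matrix(); print(np.degrees(np.arctan2(M[1,1],M[0,1])))
print('tool delta cm',M.T@(np.append((d+k)/2,112)-o['position'])/10)
E
```

```text
skirt [469.33767357 -87.74823726] knob [468.59042601 -87.449834  ]
mark 34.247170780488744 130.14133125766145
markin 22.43930034191833 129.13298251947722
L 31.50806123422957 -110.24471225262081
Rr 31.522515135251854 69.75528774737911
ptr 39.41241171663786 12.799350546725956
70.24570389195884
tool delta cm [ 5.02966665 -0.01413897 -0.08846329]
```

servo_tool(
  steps=[
    [[0,2,0,-0.05,0],[0,4,0,-0.08,0],[0,5,0,-0.08,0],[0,5,0,-0.08,0],[1,5,0,-0.08,0],[1,5,0,-0.08,0],[1,5,0,-0.08,0],[1,5,0,-0.08,0],[1,5,0,-0.08,0],[1,5,0,-0.08,0]],
  ],
  squeeze=60,
)

```text
t: 4.12
position: [468.6, -88.4, 112.3]
orientation: [0.697, 0.121, 0.696, -0.122]
contact_force: [-7.3, -7.8, 13.3]
width: 38.6
```

```bash
python3 - <<'E'
from h import *
o=ctrl.get_obs(); print(o['t'],o['position'],o['width'],o['contact_force'],o['wrist_torque'],o['joint_positions'])
cv2.imwrite('pics/w4.png',grab_frame('wrist'))
E
```

```text
4.125 [468.58876903 -88.44880011 112.32223212] 38.61889435177861 [-7.27825783 -7.78136168 13.27800828] [-1.48558629  1.33773875 -0.02803042] [-0.34673536 -0.0032996   1.79490006 -0.00219601  1.34858086 -1.57201563]
```

View pics/w4.png

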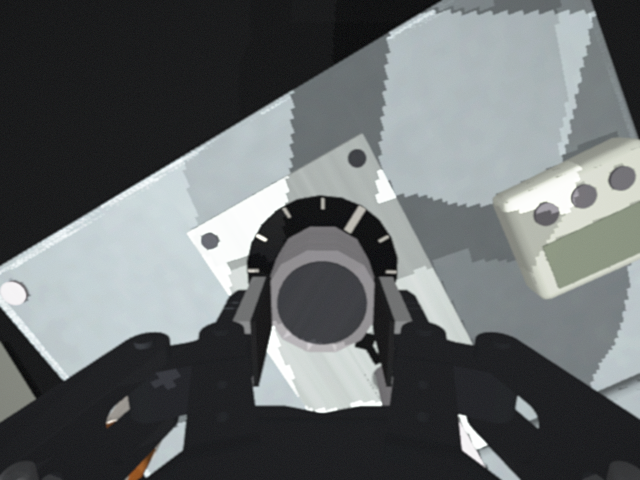

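servo_tool(
  steps=[
    [[1,0,0,0,0.12],[1,0,0,0,0.25],[1,0,0,0,0.38],[1,0,0,0,0.51],[1,0,0,0,0.64],[1,0,0,0,0.77],[1,0,0,0,0.9],[1,0,0,0,1.0],[1,0,0,0,1.05],[1,0,0,0,1.05]],
  ],
  squeeze=70,
)

```text
t: 5.42
position: [468.7, -88.4, 112.4]
orientation: [0.543, 0.454, 0.541, -0.455]
contact_force: [-7.1, -6.9, 14.2]
width: 38.4
```

```bash
python3 - <<'E'
from h import *
o=ctrl.get_obs(); print(o['t'],o['position'],o['width'],o['contact_force'],o['wrist_torque'],o['joint_positions'])
cv2.imwrite('pics/w5.png',grab_frame('wrist')); cv2.imwrite('pics/t5.png',cv2.resize(grab_frame('scene')[140:270,240:400],None,fx=4,fy=4))
E
```

```text
5.425 [468.65831219 -88.40133825 112.41449529] 38.37874315130407 [-7.12654296 -6.9456591  14.20372372] [-1.25849114  1.50960017 -0.04890574] [-0.34672339 -0.0033534   1.794758   -0.0020113   1.34865893 -0.52122303]
```

View pics/w5.png

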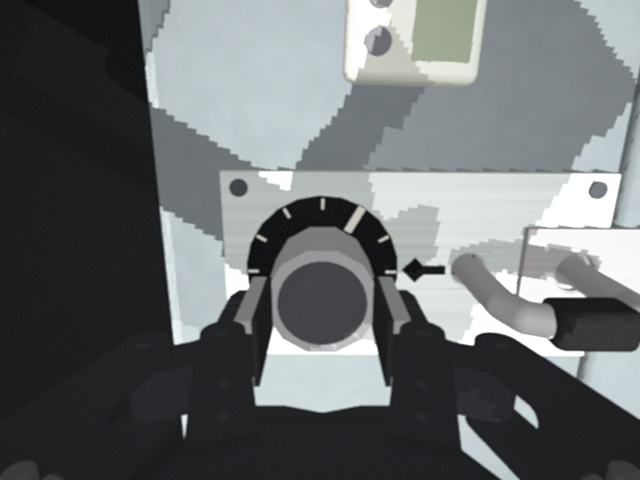

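View pics/t5.png

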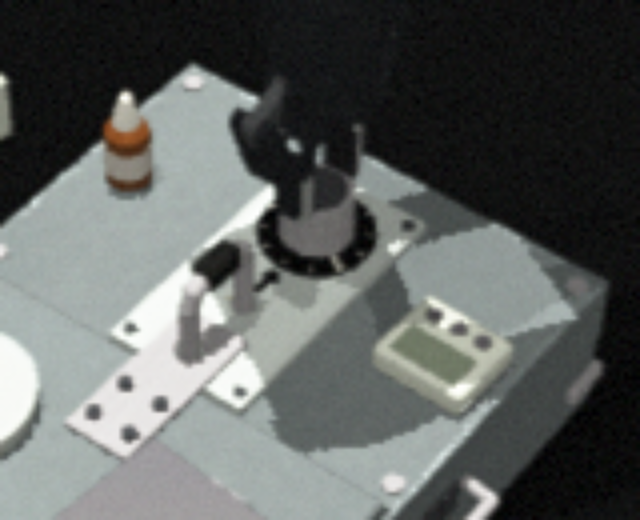

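The dial follows the jaws without slip: the mark at (355,220) is 60° short of the pointer at (415,270). I'll turn the remaining 60°.

servo_tool(
  steps=[
    [[1,0,0,0,0.12],[1,0,0,0,0.25],[1,0,0,0,0.38],[1,0,0,0,0.51],[1,0,0,0,0.64],[1,0,0,0,0.77],[1,0,0,0,0.9],[1,0,0,0,1.0],[1,0,0,0,1.04],[1,0,0,0,1.045]],
  ],
)

```text
t: 6.78
position: [468.8, -88.4, 112.4]
orientation: [0.244, 0.664, 0.242, -0.664]
contact_force: [-6.1, -7.5, 13.8]
width: 38.0
```

```bash
python3 - <<'E'
from h import *
o=ctrl.get_obs(); print(o['t'],o['position'],o['width'],o['contact_force'],o['wrist_torque'],o['joint_positions'])
cv2.imwrite('pics/w6.png',grab_frame('wrist'))
E
```

```text
6.775 [468.76776986 -88.36646775 112.44183683] 38.02702004374511 [-6.12636443 -7.45645641 13.79784084] [-1.06964531  1.21210156 -0.04820769] [-0.34670131 -0.00333833  1.79468507 -0.00183565  1.3485003   0.52376332]
```

View pics/w6.png

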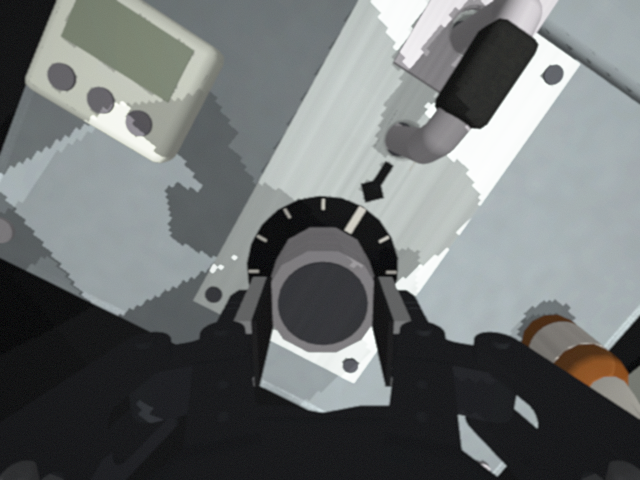

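servo_tool(
  steps=[
    [[0,0,0,0,0],[0,0,0,0,0],[0,0,0,0,0],[0,0,0,0,0],[0,-1,0,0,0],[0,-4,0,0,0],[0,-8,0,0,0],[0,-12,0,0,0],[0,-12.5,0,0,0],[0,-12.5,0,0,0]],
  ],
)

```text
t: 8.07
position: [468.5, -87.3, 236.2]
orientation: [0.243, 0.664, 0.243, -0.664]
contact_force: [0.2, 0.5, 0.6]
width: 85.1
```

```bash
python3 - <<'E'
from h import *
o=ctrl.get_obs(); im=grab_frame('wrist'); print(o['t'],o['position'],o['width'],o['contact_force'],o['qd'])
import pickle; pickle.dump({k:np.array(v) for k,v in o.items()},open('w7.pkl','wb'))
cv2.imwrite('pics/w7.png',im)
cv2.imwrite('pics/w7c.png',cv2.resize(im[110:260,240:440],None,fx=4,fy=4,interpolation=cv2.INTER_CUBIC))
E
```

```text
8.075 [468.53573395 -87.29395928 236.24641909] 85.08089314136261 [0.17437995 0.53415092 0.58527817] [ 5.12757093e-04  1.46595223e-02  2.83465331e-02 -3.23761530e-05
 -5.13093841e-03  1.11821772e-03]
```

View pics/w7.png

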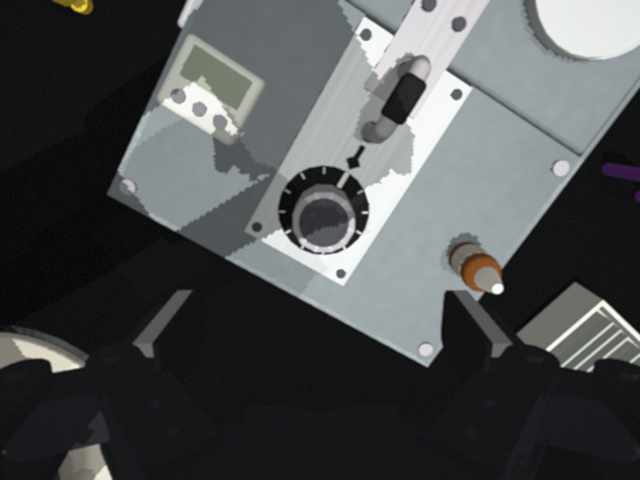

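View pics/w7c.png

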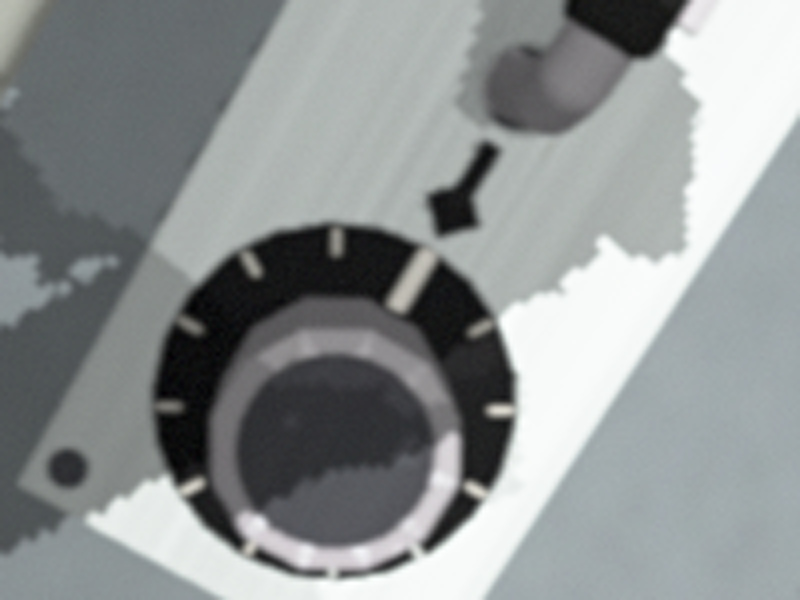

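The dial is home: the long mark lies straight along the line to the pointer. Next is the shackle, with its sleeve at (405,98).

```bash
python3 - <<'E'
from h import *
import pickle; o=pickle.load(open('w7.pkl','rb'))
s=ray('wrist',(404.5,97),162,o); print('bow est',s)
c=lambda u,v,z: ray('wrist',(u/4+240,v/4+110),z,o)[:2]
d=c(334,404,109);print(d); v=c(427,255,109)-d; print(np.degrees(np.arctan2(v[1],v[0]))); v=c(452,222,106.5)-d;print('ptr',np.degrees(np.arctan2(v[1],v[0])))
b=np.array([468.9+92*np.cos(np.radians(10)),-87.6+92*np.sin(np.radians(10))]); print('bow from dial',b)
o=ctrl.get_obs();q=o['orientation'];M=R.from_quat([q[1],q[2],q[3],q[0]]).as_matrix(); print(o['position'],np.degrees(np.arctan2(M[1,1],M[0,1])))
print('delta cm',M.T@(np.append(b,236)-o['position'])/10)
E
```

```text
bow est [560.17772372 -71.93286735 162.        ]
[469.47587347 -87.92827034]
8.945760986394289
ptr 7.51864325221363
bow from dial [559.50231328 -71.62436765]
[468.30034306 -87.2208004  235.51489074] -49.79146897669469
delta cm [-0.05552778  4.6966043  -7.97192944]
```

servo_tool(
  steps=[
    [[0,0,1,-1.7,0.1],[0,0,2.8,-4.8,0.25],[0,0,4.5,-7.5,0.42],[0,0,4.7,-8,0.52],[0,0,4.7,-8,0.527],[0,0,4.7,-8,0.527],[0,0,4.7,-8,0.527]],
  ],
)

```text
t: 9.0
position: [559.6, -71.7, 236.2]
orientation: [0.062, 0.704, 0.062, -0.704]
contact_force: [0.9, -0.2, 0.6]
width: 85.4
```

```bash
python3 - <<'E'
from h import *
o=ctrl.get_obs(); im=grab_frame('wrist'); print(o['t'],o['position'],o['qd'])
q=o['orientation'];M=R.from_quat([q[1],q[2],q[3],q[0]]).as_matrix(); print(np.degrees(np.arctan2(M[1,1],M[0,1])))
import pickle; pickle.dump({k:np.array(v) for k,v in o.items()},open('w8.pkl','wb'))
cv2.imwrite('pics/w8.png',im)
print(proj('wrist',[559.5,-71.6,164],o))
E
```

```text
9.0 [559.60214823 -71.67943749 236.16323857] [-0.00215023 -0.00033991 -0.00193486  0.00094126 -0.00024995  0.00847994]
-79.91504273505122
[322.59814391 231.0455203 ]
```

View pics/w8.png

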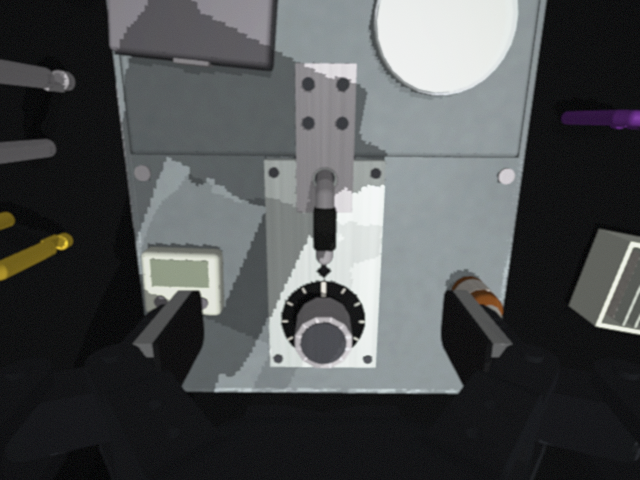

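servo_tool(
  steps=[
    [[0,2,0.04,0,0],[0,6,0.04,0,0],[0,9,0.04,0,0],[0,10,0.04,0,0],[0,10,0.04,0,0],[1,10,0.04,0,0],[1,10,0.04,0,0],[1,10,0.04,0,0],[1,10,0.04,0,0],[1,10,0.04,0,0],[1,10,0.04,0,0],[1,10,0.04,0,0]],
  ],
  squeeze=50,
)

```text
t: 10.55
position: [560.2, -72.0, 136.5]
orientation: [0.062, 0.705, 0.062, -0.704]
contact_force: [-0.8, -0.1, 5.0]
width: 12.4
```

```bash
python3 - <<'E'
from h import *
o=ctrl.get_obs(); print(o['t'],o['position'],o['width'],o['contact_force'],o['wrist_torque'])
cv2.imwrite('pics/w9.png',grab_frame('wrist'))
E
```

```text
10.55 [560.19337711 -72.04382323 136.50633436] 12.362087561374803 [-0.8063486  -0.06331637  5.0165332 ] [ 0.01334374  0.12903911 -0.04291178]
```

View pics/w9.png

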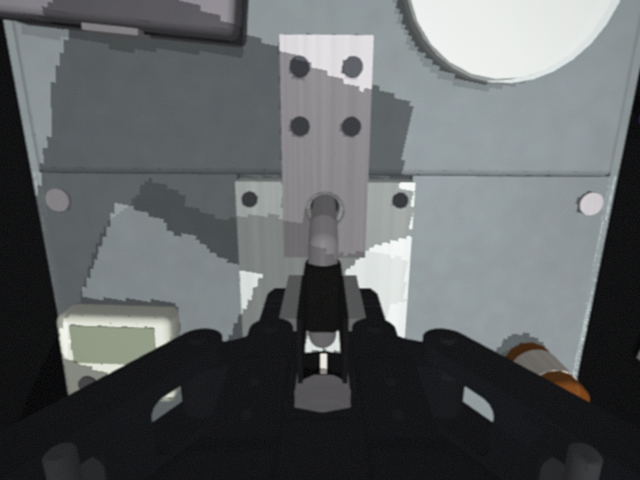

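Width 12.4 mm is consistent with the sleeve, since the knob also read about 3 mm low. I'll start with a short, slow pull and watch the force.

servo_tool(
  steps=[
    [[1,-0.3,0,0,0],[1,-0.6,0,0,0],[1,-1.0,0,0,0],[1,-1.5,0,0,0],[1,-1.5,0,0,0]],
  ],
  squeeze=60,
)

```text
t: 11.22
position: [560.3, -72.0, 151.6]
orientation: [0.062, 0.705, 0.062, -0.704]
contact_force: [-0.2, 0.1, -1.9]
width: 11.6
```

```bash
python3 - <<'E'
from h import *
o=ctrl.get_obs(); print(o['t'],o['position'],o['width'],o['contact_force'],o['wrist_torque'])
cv2.imwrite('pics/s10.png',cv2.resize(grab_frame('scene')[140:270,240:400],None,fx=4,fy=4))
E
```

```text
11.225 [560.26394589 -72.00915579 151.62851084] 11.578574973906694 [-0.2294425   0.12180164 -1.9163913 ] [0.04535339 0.04279089 0.03055792]
```

View pics/s10.png

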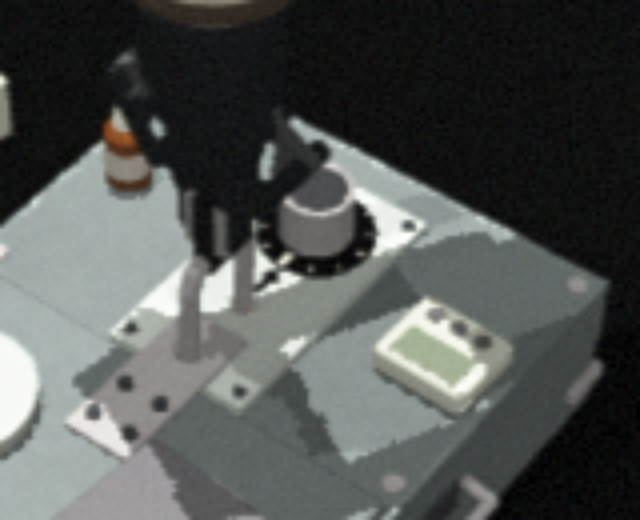

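It is sliding freely, with only its weight of about 2 N on the wrist. I'll continue straight up.

servo_tool(
  steps=[
    [[1,-0.8,0,0,0],[1,-2,0,0,0],[1,-3.3,0,0,0],[1,-4.6,0,0,0],[1,-6,0,0,0],[1,-7.5,0,0,0],[1,-8.8,0,0,0],[1,-9.4,0,0,0],[1,-9.5,0,0,0],[1,-9.5,0,0,0],[1,-9.5,0,0,0],[1,-9.5,0,0,0]],
  ],
)

```text
t: 12.78
position: [560.0, -71.9, 245.8]
orientation: [-0.062, -0.704, -0.062, 0.705]
contact_force: [-1.0, 0.1, -2.0]
width: 11.6
```

```bash
python3 - <<'E'
from h import *
o=ctrl.get_obs(); print(o['t'],o['position'],o['width'],o['contact_force'],o['wrist_torque'],o['qd'])
im=grab_frame('scene'); cv2.imwrite('pics/s11.png',cv2.resize(im[90:290,180:420],None,fx=3,fy=3))
cv2.imwrite('pics/w11.png',grab_frame('wrist'))
for X in [(561,-72,266),(561+24,-68,182),(537,-76,182)]: p=proj('scene',X); print((p-[180,90])*3)
E
```

```text
12.775 [559.97464327 -71.92386843 245.84137957] 11.597468935468708 [-0.96057602  0.11592955 -2.01878631] [-0.00664131  0.00386541 -0.04366005] [ 0.00033222 -0.00132136 -0.00230049  0.00133781  0.00184033  0.00080208]
[339.00492375 237.92948992]
[318.40862855 345.75963743]
[361.24152569 306.5772472 ]
```

View pics/s11.png

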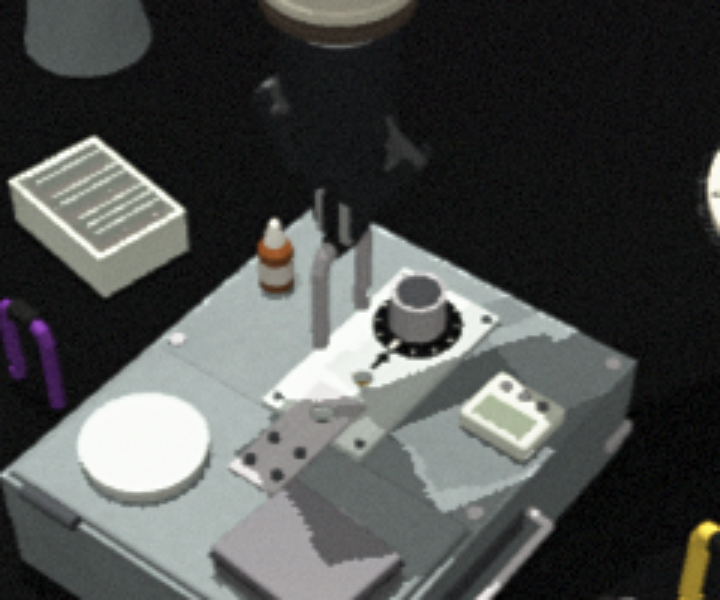

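View pics/w11.png

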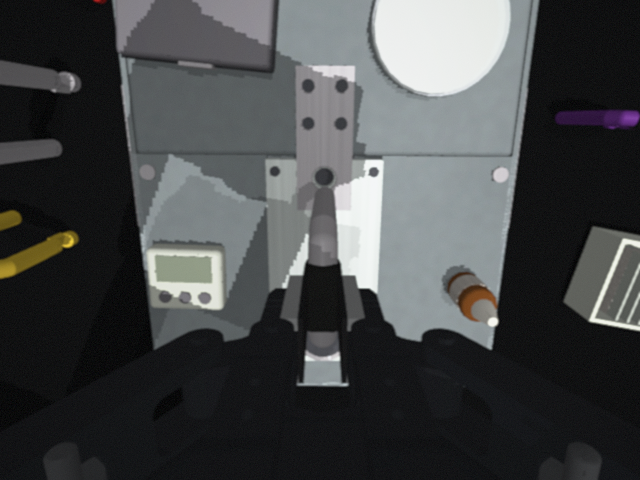

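The shackle is out and upright. Its leg ends appear at (320,346) and (362,306) in the crop, close to the predicted (318,346) and (361,307). The bow is about 16 cm above the lock seat, the dial mark is still at the pointer and nothing else has moved. I'm handing in.

```bash
python3 -c "
from station import ctrl
print(ctrl.finish_job())"
```

```text
the job is handed in; nothing more can be done
None
```

I turned the dial 120° clockwise (4 clicks) in one grip, then let go. The long mark settled at the pointer. I then gripped the shackle's black sleeve and pulled it straight up out of the lock. I handed in at about 13 s with the arm holding it still.

**Last checks:**
- **Dial:** its mark was still in line with the pointer after the lift. The wrist joint turned 2.096 rad during the dialling, against 2.094 wanted.
- **Shackle:** it came up freely, with only about 2 N (its weight) on the wrist. It hangs upright, its leg ends within about a pixel of where I predicted.
- **Surroundings:** the timer, bottle, dish and boxes look unmoved in the pictures.

**Doubts:**
- **Height:** I read "15 cm above the place where it sat" as the bow above the lock seat. It is about 16 cm above the seat, which is 11 cm higher than where the bow sat. If you meant a 15 cm lift, it is about 4 cm short.
- **Gripper width:** readings were about 3 mm below the sizes given for the knob and the sleeve. The pictures showed both grips sound.
- **First wrist picture:** I took it while the arm was still moving, and it put the dial about 2.5 mm off. I measured again from a still picture before gripping.
- **Trained network:** it did not report the seated shackle, only look-alikes, so I found that by eye and from the lock's layout.

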